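# Fit the right dish insert over the light base's locating pin and hold it down

## Task

One of the two Petri dishes stands on the white blotting paper: take the dish insert whose bore suits that dish (37 mm bore for the 35 mm dish, 61 mm bore for the 60 mm dish) by its handle. Lay it flat on the deck of the microscope's light base with its long edge along the back rail (the far side from the robot), about two centimetres to the left of its place as seen from the robot, so that it rides on top of the locating pin, slide it to the right along the rail until it drops over the pin, then press it down against the lifting springs until it is fully home. Finish while still holding it pressed down, so that I can tighten the clamp screw; leave the other insert, the dishes, the forceps and the tape where they are.

Things in the scene. Friction and masses are not known exactly. Their poses are not given: they have to be found in the camera images.
- lightbase: low white light base of a stereo microscope, fixed, 180 (x) by 250 (y) mm, its flat deck 45 mm above the bench. Origin on the bench; the housing spans x -100 to +80, y -125 to +125 mm. +x points away from the robot to the back rail, +y to the left, z up; its yaw is within 0.25 rad of the robot's axes. A round light window, flush, is centred at x 0, y -45 mm
- pin (a point): foot, at deck height, of the steel locating pin at x 0, y +35 mm of the light base (same axes): 10 mm across, 7 mm high, the last 2 mm bevelled to 6 mm across. An insert is in place with its hole over the pin and its yaw that of the light base, its long edge then 1 mm clear of the rail. With its hole 12 to 44 mm to +y (left) of the pin it rides on the pin, 7 mm above the deck
- rail (a point): middle of the back rail's guiding face, at deck height, 46 mm to +x and 35 mm to -y of the pin. The face is the light base's y-z plane here; the aluminium rail is 210 mm long (y), 12 mm thick and 18 mm high above the deck
- lifter (a point): top of one of two brass spring lifters, 9 mm across, 30 mm to -x (this one) and +x of the pin, 3.5 mm proud of the deck when free. An insert dropped on the pin stays 3.5 mm up on them; pushing both flush takes about 6 N to start and 10 N at the end, less the insert's weight; let go, they lift it again
- clamp (a point): tip of the side-clamp screw, 64 mm to -x and 45 mm to -y of the pin, 8 mm above the deck, 19 mm in front of an insert in its place. Its aluminium block is 14 (x) by 34 (y) mm, 16 mm high above the deck, 12 to 26 mm to -x of this point; the knurled head ends 52 mm to -x. Not to be operated by the robot
- insert_35: dish insert for the 35 mm dish: flat aluminium plate 90 (x) by 150 (y) by 10 mm thick, lying flat on the bench, with a round through bore 37 mm across centred 35 mm to -y of its middle and a handle at the +y end. Origin: middle of the underside, z up; start yaw within 0.35 rad of the robot's axes. About 0.32 kg, give or take 30 %. The two inserts differ only in the bore
- insert_60: dish insert for the 60 mm dish: flat aluminium plate 90 (x) by 150 (y) by 10 mm thick, lying flat on the bench, with a round through bore 61 mm across centred 35 mm to -y of its middle and a handle at the +y end. Origin: middle of the underside, z up; start yaw within 0.35 rad of the robot's axes. About 0.32 kg, give or take 30 %. The two inserts differ only in the bore
- insert_35_hole (a point): mouth of this insert's hidden hole (13 mm across, 10 mm deep, open only below), at the underside, 45 mm to +y of its origin. Above it the steel handle: a foot 54 (x) by 30 (y) mm, its top 14 mm above the underside, and on it an upright blade 44 mm long (x), 12 mm thick (y), its top 50 mm above the underside: pinch across the 12 mm
- insert_60_hole (a point): mouth of this insert's hidden hole (13 mm across, 10 mm deep, open only below), at the underside, 45 mm to +y of its origin. Above it the steel handle: a foot 54 (x) by 30 (y) mm, its top 14 mm above the underside, and on it an upright blade 44 mm long (x), 12 mm thick (y), its top 50 mm above the underside: pinch across the 12 mm
- blotter: sheet of white blotting paper, 110 by 130 mm, under a millimetre thick, flat on the bench beyond the light base; origin at its centre. The dish on it is the one to be examined next; the other dish stands to the right, some 0.2 to 0.5 m away
- dish_35: closed clear Petri dish 35 mm across, 11 mm high; origin at the centre of its underside. Bystander: not to be moved
- dish_60: closed clear Petri dish 60 mm across, 15 mm high; origin at the centre of its underside. Bystander: not to be moved
- forceps: steel forceps 125 mm long lying on the bench between the robot and the light base, 8 mm high, length along its x. Bystander
- tape_roll: roll of paper tape, 52 mm across, 19 mm high, flat on the bench to the left; origin at the centre of its underside. Bystander
Mind the look-alikes: they are no part of the job. Leave any green or yellow look-alike of the insert_35 alone. Leave any turquoise look-alike of the insert_60 alone.

How it is judged:
On the way, in this order (a step that is already met when the one before it is completed fails the run):
1. the insert that suits the dish on the blotting paper is held in the fingers and lifted off the bench (((horizontal distance between dish_35 and blotter below 0.08 m and (height (world z) of insert_35 above 0.03 m and contact force between the fingers and insert_35 above 1 N)) or (horizontal distance between dish_60 and blotter below 0.08 m and (height (world z) of insert_60 above 0.03 m and contact force between the fingers and insert_60 above 1 N)))), for 0.1 s.
2. that insert is laid level along the back rail (within 8 mm), its hole 7 to 45 mm to the left of the pin, riding on the pin's top (((horizontal distance between dish_35 and blotter below 0.08 m and (z of insert_35_hole in the frame of pin between 0.005 and 0.0105 m and y of insert_35_hole in the frame of pin between 0.007 and 0.045 m and x of insert_35_hole in the frame of pin between -0.008 and 0.003 m and contact force between insert_35 and lightbase above 0.3 N and angle between the y axis of insert_35 and the y axis of lightbase, either way round below 0.12 rad and angle between insert_35's own z axis and vertical below 0.12 rad)) or (horizontal distance between dish_60 and blotter below 0.08 m and (z of insert_60_hole in the frame of pin between 0.005 and 0.0105 m and y of insert_60_hole in the frame of pin between 0.007 and 0.045 m and x of insert_60_hole in the frame of pin between -0.008 and 0.003 m and contact force between insert_60 and lightbase above 0.3 N and angle between the y axis of insert_60 and the y axis of lightbase, either way round below 0.12 rad and angle between insert_60's own z axis and vertical below 0.12 rad)))), for 0.1 s.
3. it has dropped over the pin: hole within 3 mm of the pin, underside less than 4.8 mm above the deck (((horizontal distance between dish_35 and blotter below 0.08 m and (horizontal distance between insert_35_hole and pin below 0.003 m and z of insert_35_hole in the frame of pin below 0.0048 m)) or (horizontal distance between dish_60 and blotter below 0.08 m and (horizontal distance between insert_60_hole and pin below 0.003 m and z of insert_60_hole in the frame of pin below 0.0048 m)))), for 0.05 s.
At the end, for the whole second after the job is handed in: The insert that suits the dish on the blotting paper is over the pin (hole within 3 mm of it), under 1.5 mm above the deck, level within 0.03 rad and square with the base within 0.06 rad, at rest and still held pressed down (over 2 N from the fingers, over 5 N on the light base) (((horizontal distance between dish_35 and blotter below 0.08 m and (horizontal distance between insert_35_hole and pin below 0.003 m and z of insert_35_hole in the frame of pin below 0.0015 m and angle between the y axis of insert_35 and the y axis of lightbase, either way round below 0.06 rad and angle between insert_35's own z axis and vertical below 0.03 rad and contact force between the fingers and insert_35 above 2 N and contact force between insert_35 and lightbase above 5 N and linear speed of insert_35 below 0.01 m/s)) or (horizontal distance between dish_60 and blotter below 0.08 m and (horizontal distance between insert_60_hole and pin below 0.003 m and z of insert_60_hole in the frame of pin below 0.0015 m and angle between the y axis of insert_60 and the y axis of lightbase, either way round below 0.06 rad and angle between insert_60's own z axis and vertical below 0.03 rad and contact force between the fingers and insert_60 above 2 N and contact force between insert_60 and lightbase above 5 N and linear speed of insert_60 below 0.01 m/s)))); the arm keeps its last pose, push and grip.
It fails at once if the other insert is moved by more than 20 mm ((horizontal distance between dish_35 and blotter below 0.08 m and distance of insert_60 from where it was at the start of the episode above 0.02 m) or (horizontal distance between dish_60 and blotter below 0.08 m and distance of insert_35 from where it was at the start of the episode above 0.02 m)).
It fails at once if a dish, the forceps or the tape roll is moved by more than 20 mm (distance of any of dish_35, dish_60, forceps, tape_roll from where it was at the start of the episode above 0.02 m).
It also fails if it takes over 45 s, if anything falls off the work surface, if the arm or the gripper's body presses on something with over 40 N, if the wrist force passes 120 N, or if a joint passes its speed limit or range.

## Robot

A 6-joint arm with a two-finger parallel gripper is mounted at the origin on the work surface. World frame = base frame: x ahead of the robot, y to its left, z up, the work surface at z = 0. Lengths are in m, angles in rad, forces in N, time in s.
With the tool pointing down it reaches from about 0.4 to 0.825 m from the base axis. Payload 7 kg.
Tool frame: the origin (TCP) lies at the very end of the fingers, on their centre line; the grasp point (between the pads) lies 19 mm behind it; z points along the fingers, y is the line along which they close (so a half turn about z gives the same grasp; the last joint's range is limited). The gripper opens to 88 mm and grips with 3 to 60 N. Pads are 19 mm wide; open, the fingers measure 130 mm over their backs; the gripper's body (78 mm by 193 mm) begins 47 mm behind the grasp point.
Start: joints at [-1.029, 0.359, 0.012, 0, -1.224, -0.288], TCP at [0.169, -0.653, 0.227] pointing down, gripper open.
Joint ranges: [-3.07, 3.07], [-1.43, 2.12], [-1.02, 1.25], [-3.03, 1.67], [-3.05, -0], [-3.03, 3.03]. Speed limits (rad/s): [2.39, 2.39, 3.01, 3.14, 3.14, 3.14].

## Interface

Orientations are given as [roll, pitch, yaw] about the fixed x, y, z axes, in that order (R = Rz(yaw) Ry(pitch) Rx(roll)).
In Python, from station import arm gives the robot as it stands. The module is installed in compiled form; this text tells all that it offers.
- The arm moves only by the shell command python3 -m crank 'ROWS' [FORCE]. ROWS is JSON, a list of rows, each an object of numbers: "dx", "dy", "dz": the shift along the world's x, y, z in m; "twist": the turn about the world's z in degrees; "grip": the opening, from -1 (shut) to 1 (fully open). A call has exactly 5 rows; each row is the pose to reach, as a shift and turn from the pose commanded when the call began; what a row does not reach only later rows make up. A row lasts 1/12 s, in which the tool goes at most 41.7 mm and 7.16 degrees, less where a joint would pass 70% of its speed; a pose out of reach is approached as far as the arm can. A call with a gripper value outside its range is refused whole. The fingers move at their own pace and stop on an object; FORCE is the grip in N (left out, the last holds). Time passes only in rows, so rows that repeat a pose let the fingers close, or fill a call up. It gives the time, the measured TCP pose, the force, the opening and the grip force at its end, in the units of the state.
- arm.get_state(): the state, without advancing time (a new reading comes with each control period).
- arm.grab_frame(name): name is "scene" or "side" or "wrist"; returns the picture (480x640x3 uint8, red, green, blue); there is no depth.
- arm.get_calibration(name): a dict with "fx", "fy", "cx", "cy" (pixels), "cam_to_world" (4x4, takes a point from camera to world coordinates); the wrist camera has in their place "tool_from_camera" (4x4, takes a point from camera to tool coordinates, whose origin is the TCP and whose axes are the flange's). Camera axes: x right, y down, z forward; pixel columns grow to the right and rows downward; lengths in m; the calibration is good to about 2 mm. A picture is of the moment at which its call begins: read the wrist's pose just before it. get_calibration takes no time and is no camera call.
- arm.job_done(): hands the job in; it is judged then, once.
The state is a dict: "t": time; "q": joint angles; "qd": joint speeds; "joint_efforts": joint torques, N m; "eef_pos": TCP position; "ee_rot": TCP orientation; "force": force on the tool from outside, world axes, zero at the start; "moment": the same for the moment, N m; "width": finger opening in m; "gripper_force": force on a finger pad.
Only numpy, scipy, OpenCV 4.12 (cv2) and the standard library are available. Lean on these libraries where they do the work, as an engineer would, in place of code of your own. Each camera call takes 0.05 s, during which the arm holds its last target. There are 200 camera calls.

## Working session

There is one attempt and no reset: what is moved stays moved. The work goes in short steps, Python scripts to look and compute and a shell command to move; the robot and the scene stay as the last step left them, time stands still between calls to the robot, and variables do not carry over. Pictures are saved under pics/ and viewed, at most 10 in all, crops included, and the job is handed in when it is done.

```bash
mkdir -p pics; python3 - <<'E'
from station import arm
import cv2,numpy as np
s=arm.get_state();print(s['t'],s['eef_pos'],s['ee_rot'],s['width'])
for n in("scene","side"):
    cv2.imwrite(f"pics/{n}.png",arm.grab_frame(n)[:,:,::-1])
    c=arm.get_calibration(n);print(n,c['fx'],c['cx'],c['cy'],np.round(c['cam_to_world'],3).tolist())
print(np.round(arm.get_calibration("wrist")['tool_from_camera'],3).tolist())
E
```

```text
0.0 [ 0.16935552 -0.65291016  0.22561174] [ 3.13992386e+00 -1.49693429e-04 -2.88788488e+00] 0.0875666202318234
scene 503.1896726803016 314.70077615900107 234.39263884560523 [[0.646, 0.642, -0.413, 1.037], [0.763, -0.55, 0.339, -0.399], [-0.009, -0.534, -0.845, 1.085], [0.0, 0.0, 0.0, 1.0]]
side 553.9900816178508 314.7297776102198 242.24618827640077 [[-0.995, -0.05, 0.089, 0.393], [-0.1, 0.646, -0.756, 1.087], [-0.02, -0.761, -0.648, 1.014], [0.0, 0.0, 0.0, 1.0]]
[[0.0, -0.967, -0.257, 0.069], [1.0, 0.001, -0.001, 0.001], [0.001, -0.257, 0.967, -0.16], [0.0, 0.0, 0.0, 1.0]]
```

View pics/scene.png

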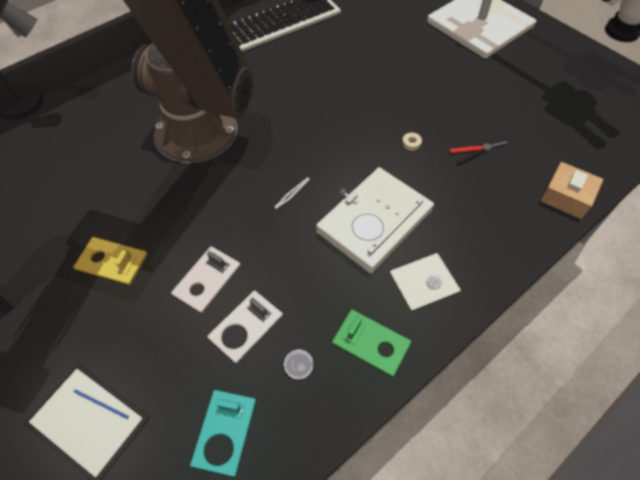

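View pics/side.png

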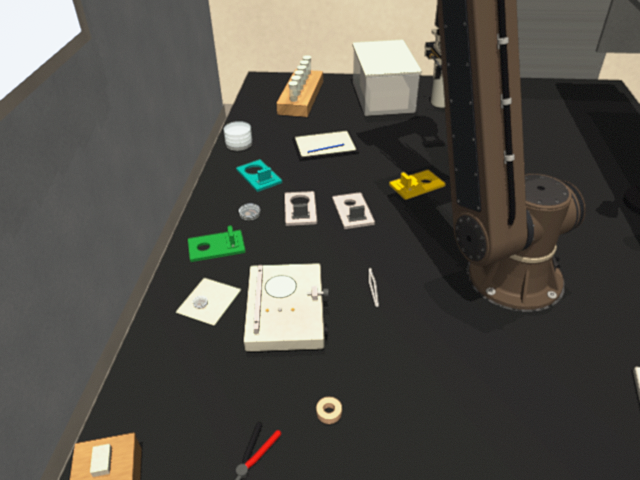

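The dish on the blotter is about 16 px wide at scene (433,282). The other dish is about 29 px at (299,364), so the blotter holds the 35 mm dish and I need insert_35.

Candidates for insert_35:
- Grey plate with small bore at scene (206,278): fits the description.
- Grey plate with big bore at (245,325): this is insert_60.
- Yellow at (110,260) and green at (372,342): look-alikes.
- Turquoise at (223,432): look-alike.

I choose (206,278) and will check it in a close crop.

```bash
python3 - <<'E'
import cv2,numpy as np
a=cv2.imread("pics/scene.png");b=cv2.imread("pics/side.png")
f=lambda im,x,y,w,h:cv2.resize(im[y:y+h,x:x+w],(400,300),interpolation=cv2.INTER_CUBIC)
o=np.vstack([np.hstack([f(a,165,240,120,90+0),f(b,275,175,120,90)]),np.hstack([f(a,310,160,140,105),f(b,230,255,120,90)])])
cv2.imwrite("pics/comp.png",o)
E
```

```text
(no output)
```

View pics/comp.png

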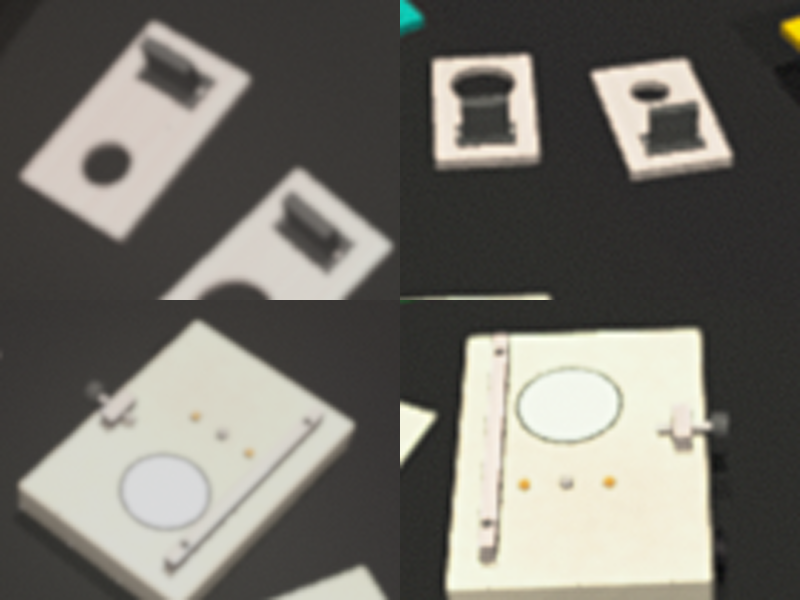

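The crop confirms it: the plate at scene (206,278) is grey, with a small bore and its handle at the far-left end. Lifters show at about scene (379,201) and (397,213), with the pin at (388,207).

```bash
cat > h.py <<'E'
import numpy as np
from scipy.spatial.transform import Rotation as R
from station import arm
def ray(name,px,pose=None,z=0.):
    c=arm.get_calibration(name)
    if name=="wrist":
        T=np.eye(4);T[:3,:3]=R.from_euler('xyz',pose[1]).as_matrix();T[:3,3]=pose[0];M=T@np.array(c['tool_from_camera'])
    else: M=np.array(c['cam_to_world'])
    px=np.atleast_2d(px).astype(float)
    d=np.c_[(px[:,0]-c['cx'])/c['fx'],(px[:,1]-c['cy'])/c['fy'],np.ones(len(px))]@M[:3,:3].T
    return (M[:3,3]+d*((z-M[2,3])/d[:,2])[:,None])[:,:2]
E
python3 - <<'E'
from h import *
C=lambda p,x,y,s:np.array(p)/s+[x,y]-[.5-.5/s]*2
np.set_printoptions(precision=4,suppress=True)
A=ray("scene",C([(153,20),(250,78),(122,240),(22,175)],165,240,10/3),z=.01)
B=ray("side",C([(192,70),(286,58),(333,158),(232,172)],275,175,10/3),z=.01)
print("ins scene",A,A.mean(0),"side",B,B.mean(0))
for n,L,P,W in(("scene",C([(196,116),(249,153)],310,160,400/140),C([(222,134)],310,160,400/140),C([(165,191)],310,160,400/140)),
             ("side",C([(209,182),(124,184)],230,255,10/3),C([(166,182)],230,255,10/3),C([(169,104)],230,255,10/3))):
    l=ray(n,L,z=.0485);print(n,l,l.mean(0),"yaw",np.arctan2(*(l[1]-l[0])[::-1]),"pin",ray(n,P,z=.05),"win",ray(n,W,z=.045))
D=C([(20,187),(198,20),(354,127)],310,160,400/140);d=ray("scene",D,z=.045);print(d,np.arctan2(*(d[2]-d[1])[::-1]),np.arctan2(*(d[1]-d[0])[::-1])-np.pi/2)
E
```

```text
ins scene [[ 0.3683 -0.1864]
 [ 0.4561 -0.1601]
 [ 0.5028 -0.3027]
 [ 0.4149 -0.3292]] [ 0.4355 -0.2446] side [[ 0.4991 -0.3109]
 [ 0.4128 -0.3364]
 [ 0.3663 -0.1886]
 [ 0.453  -0.1625]] [ 0.4328 -0.2496]
scene [[0.5577 0.2063]
 [0.6166 0.2136]] [0.5872 0.2099] yaw 0.12228740635884298 pin [[0.5874 0.2091]] win [[0.5963 0.1323]]
side [[0.5538 0.2065]
 [0.6136 0.2133]] [0.5837 0.2099] yaw 0.113536869156127 pin [[0.5839 0.2103]] win [[0.5943 0.1281]]
[[0.5117 0.0399]
 [0.4776 0.2871]
 [0.6559 0.3062]] 0.10692375243191524 0.13710119102160956
```

```bash
python3 -m crank '[{"dx":0.017,"dy":0.029,"dz":-0.002,"twist":1,"grip":1},{"dx":0.034,"dy":0.058,"dz":-0.004,"twist":2.6,"grip":1},{"dx":0.050,"dy":0.087,"dz":-0.006,"twist":2.6,"grip":1},{"dx":0.067,"dy":0.116,"dz":-0.008,"twist":2.6,"grip":1},{"dx":0.084,"dy":0.146,"dz":-0.010,"twist":2.6,"grip":1}]' 40
python3 -m crank '[{"dx":0.017,"dy":0.029,"dz":-0.002,"grip":1},{"dx":0.034,"dy":0.058,"dz":-0.004,"grip":1},{"dx":0.050,"dy":0.087,"dz":-0.006,"grip":1},{"dx":0.067,"dy":0.116,"dz":-0.008,"grip":1},{"dx":0.084,"dy":0.146,"dz":-0.010,"grip":1}]'
python3 -m crank '[{"dx":0.017,"dy":0.029,"dz":0,"grip":1},{"dx":0.034,"dy":0.058,"dz":0,"grip":1},{"dx":0.050,"dy":0.087,"dz":0,"grip":1},{"dx":0.084,"dy":0.116,"dz":0,"grip":1},{"dx":0.084,"dy":0.116,"dz":0,"grip":1}]'
python3 - <<'E'
from h import *
import cv2
s=arm.get_state();print(s['t'],s['eef_pos'].tolist(),s['ee_rot'].tolist(),s['force'],np.abs(s['qd']).max())
cv2.imwrite("pics/w1.png",arm.grab_frame("wrist")[:,:,::-1])
print(arm.get_calibration("wrist")['fx'])
E
```

```text
t: 0.52
eef_pos: [0.2537, -0.5059, 0.216]
ee_rot: [3.141, -0.0, -2.843]
force: [1.0, -0.3, 0.3]
width: 0.0876
gripper_force: 0.0
0.5167 [0.253714675199819, -0.5058807826932414, 0.21595728145705628] [3.140826807671658, -0.0002537622116178806, -2.8429473548955384] [ 1.02123934 -0.29312261  0.2628908 ] 0.7411129241172292
406.39366817198305invalid input at $[0]: expected keys dx, dy, dz, twist, grip
invalid input at $[0]: expected keys dx, dy, dz, twist, grip
```

View pics/w1.png

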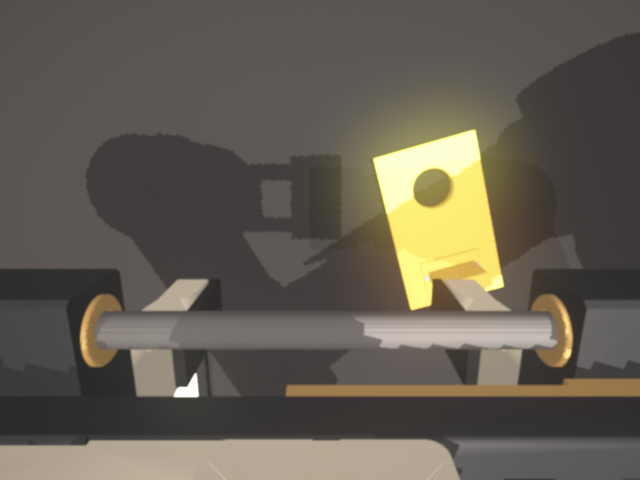

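The wrist view shows only the yellow look-alike (bore at 432,187), and the gripper hides rows below about 270. Every row needs all five keys. I'll continue to a viewpoint on the robot side of the chosen insert.

```bash
python3 -m crank '[{"dx":0.013,"dy":0.028,"dz":0,"twist":0,"grip":1},{"dx":0.026,"dy":0.056,"dz":0,"twist":0,"grip":1},{"dx":0.039,"dy":0.084,"dz":0,"twist":0,"grip":1},{"dx":0.052,"dy":0.112,"dz":0,"twist":0,"grip":1},{"dx":0.066,"dy":0.140,"dz":0,"twist":0,"grip":1}]'
python3 -m crank '[{"dx":0.015,"dy":0.032,"dz":0,"twist":0,"grip":1},{"dx":0.030,"dy":0.064,"dz":0,"twist":0,"grip":1},{"dx":0.045,"dy":0.096,"dz":0,"twist":0,"grip":1},{"dx":0.066,"dy":0.130,"dz":0,"twist":0,"grip":1},{"dx":0.066,"dy":0.130,"dz":0,"twist":0,"grip":1}]'
python3 - <<'E'
from h import *
import cv2
s=arm.get_state();print(s['t'],s['eef_pos'].tolist(),s['ee_rot'].tolist(),s['force'],np.abs(s['qd']).max())
cv2.imwrite("pics/w2.png",arm.grab_frame("wrist")[:,:,::-1])
E
```

```text
t: 0.98
eef_pos: [0.3195, -0.3659, 0.2163]
ee_rot: [3.141, -0.0, -2.843]
force: [0.8, 0.5, 0.0]
width: 0.0879
gripper_force: 0.0
t: 1.4
eef_pos: [0.3881, -0.2332, 0.2168]
ee_rot: [-3.141, 0.002, -2.838]
force: [0.6, -0.8, -0.3]
width: 0.0876
gripper_force: 0.0
1.4 [0.388099123741005, -0.23318112319671896, 0.2168421414786149] [-3.141455706622755, 0.001692074505476926, -2.837725551264487] [ 0.60614544 -0.75343363 -0.28692204] 0.13205107195669025
```

View pics/w2.png

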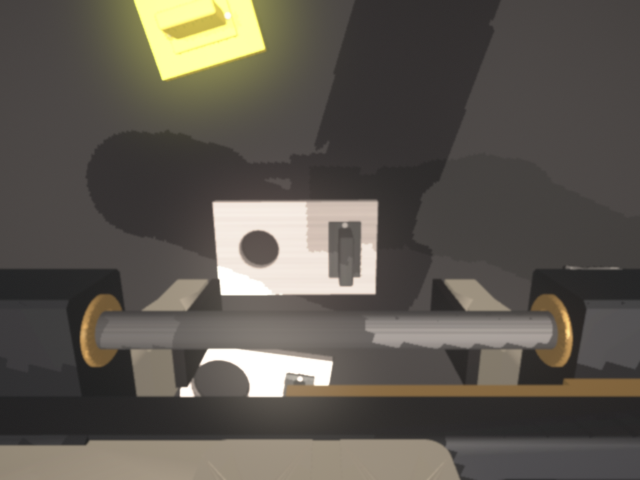

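The grey insert with its small bore at (259,249) is in full view, with corners (214,202), (378,201), (377,294) and (218,295). Its handle foot runs from (329,222) to (361,277), and insert_60 lies beyond it, below in the image.

```bash
python3 - <<'E'
from h import *
np.set_printoptions(precision=4,suppress=True)
P=([0.3881,-0.2332,0.2168],[-3.14146,.0017,-2.8377])
A=ray("wrist",[(214,202),(378,201),(377,294),(218,295)],P,.01)
print(A,A.mean(0),[np.linalg.norm(A[i]-A[i-1]) for i in range(4)])
y=A[1]-A[0]+A[2]-A[3];yaw=np.arctan2(-y[0],y[1]);print("yaw",yaw,"hole",A.mean(0)+.045*np.array([-np.sin(yaw),np.cos(yaw)]))
print("foot",ray("wrist",[(329,222),(361,222),(361,277),(329,277)],P,.014).mean(0),"blade top",ray("wrist",[(340,228),(352,228),(353,285),(339,285)],P,.05),"bore",ray("wrist",[(259,248.5)],P,.01))
E
```

```text
[[ 0.4137 -0.3319]
 [ 0.368  -0.1894]
 [ 0.4543 -0.1602]
 [ 0.5015 -0.307 ]] [ 0.4344 -0.2471] [np.float64(0.0912809863576891), np.float64(0.1495861356997895), np.float64(0.09110718653645984), np.float64(0.15423545972203456)]
yaw 0.3110806847526667 hole [ 0.4206 -0.2043]
foot [ 0.4202 -0.2042] blade top [[ 0.3937 -0.2189]
 [ 0.3907 -0.2094]
 [ 0.4382 -0.1927]
 [ 0.4418 -0.2042]] bore [[ 0.4441 -0.2812]]
```

```bash
python3 -m crank '[{"dx":0.020,"dy":0.018,"dz":0,"twist":0,"grip":1},{"dx":0.0325,"dy":0.029,"dz":-0.020,"twist":0,"grip":1},{"dx":0.0325,"dy":0.029,"dz":-0.060,"twist":0,"grip":1},{"dx":0.0325,"dy":0.029,"dz":-0.100,"twist":0,"grip":1},{"dx":0.0325,"dy":0.029,"dz":-0.125,"twist":0,"grip":1}]'
python3 -m crank '[{"dx":0,"dy":0,"dz":-0.025,"twist":0,"grip":1},{"dx":0,"dy":0,"dz":-0.050,"twist":0,"grip":1},{"dx":0,"dy":0,"dz":-0.071,"twist":0,"grip":1},{"dx":0,"dy":0,"dz":-0.071,"twist":0,"grip":0},{"dx":0,"dy":0,"dz":-0.071,"twist":0,"grip":-1}]' 40
python3 -m crank '[{"dx":0,"dy":0,"dz":0,"twist":0,"grip":-1},{"dx":0,"dy":0,"dz":0,"twist":0,"grip":-1},{"dx":0,"dy":0,"dz":0,"twist":0,"grip":-1},{"dx":0,"dy":0,"dz":0,"twist":0,"grip":-1},{"dx":0,"dy":0,"dz":0,"twist":0,"grip":-1}]' 40
```

```text
t: 1.87
eef_pos: [0.4159, -0.2084, 0.0884]
ee_rot: [3.14, -0.003, -2.843]
force: [-0.3, 0.7, 0.2]
width: 0.0875
gripper_force: 0.0
t: 2.28
eef_pos: [0.4168, -0.209, 0.0199]
ee_rot: [3.141, -0.003, -2.843]
force: [0.4, -0.8, 0.5]
width: 0.0796
gripper_force: 0.0
t: 2.7
eef_pos: [0.4185, -0.2084, 0.0214]
ee_rot: [-3.141, 0.002, -2.842]
force: [0.1, -0.7, 0.3]
width: 0.0462
gripper_force: 0.0
```

```bash
python3 -m crank '[{"dx":0.002,"dy":0.004,"dz":0,"twist":0,"grip":-1},{"dx":0.002,"dy":0.004,"dz":0,"twist":0,"grip":-1},{"dx":0.002,"dy":0.004,"dz":0,"twist":0,"grip":-1},{"dx":0.002,"dy":0.004,"dz":0,"twist":0,"grip":-1},{"dx":0.002,"dy":0.004,"dz":0,"twist":0,"grip":-1}]' 40
python3 -m crank '[{"dx":0,"dy":0,"dz":0,"twist":0,"grip":-1},{"dx":0,"dy":0,"dz":0,"twist":0,"grip":-1},{"dx":0,"dy":0,"dz":0,"twist":0,"grip":-1},{"dx":0,"dy":0,"dz":0,"twist":0,"grip":-1},{"dx":0,"dy":0,"dz":0,"twist":0,"grip":-1}]' 40
```

```text
t: 3.12
eef_pos: [0.42, -0.2043, 0.0205]
ee_rot: [-3.142, -0.0, -2.842]
force: [-0.2, -1.2, 0.6]
width: 0.0134
gripper_force: 0.7
t: 3.53
eef_pos: [0.42, -0.2043, 0.0205]
ee_rot: [3.142, 0.0, -2.842]
force: [0.8, 0.5, 0.0]
width: 0.0116
gripper_force: 40.0
```

```bash
python3 -m crank '[{"dx":0,"dy":0,"dz":0.010,"twist":0,"grip":-1},{"dx":0,"dy":0,"dz":0.030,"twist":0,"grip":-1},{"dx":0,"dy":0,"dz":0.065,"twist":0,"grip":-1},{"dx":0,"dy":0,"dz":0.100,"twist":0,"grip":-1},{"dx":0,"dy":0,"dz":0.135,"twist":0,"grip":-1}]' 50
python3 -m crank '[{"dx":0.008,"dy":0.014,"dz":0.010,"twist":-1,"grip":-1},{"dx":0.022,"dy":0.040,"dz":0.020,"twist":-2,"grip":-1},{"dx":0.037,"dy":0.066,"dz":0.030,"twist":-3,"grip":-1},{"dx":0.053,"dy":0.094,"dz":0.040,"twist":-4,"grip":-1},{"dx":0.069,"dy":0.122,"dz":0.045,"twist":-5,"grip":-1}]'
python3 -m crank '[{"dx":0.017,"dy":0.030,"dz":0,"twist":-1,"grip":-1},{"dx":0.034,"dy":0.060,"dz":0,"twist":-2,"grip":-1},{"dx":0.051,"dy":0.090,"dz":0,"twist":-3,"grip":-1},{"dx":0.068,"dy":0.120,"dz":0,"twist":-4,"grip":-1},{"dx":0.085,"dy":0.150,"dz":0,"twist":-5.5,"grip":-1}]'
python3 -m crank '[{"dx":0.017,"dy":0.030,"dz":0,"twist":0,"grip":-1},{"dx":0.034,"dy":0.060,"dz":0,"twist":0,"grip":-1},{"dx":0.051,"dy":0.090,"dz":0,"twist":0,"grip":-1},{"dx":0.070,"dy":0.125,"dz":0,"twist":0,"grip":-1},{"dx":0.081,"dy":0.147,"dz":0,"twist":0,"grip":-1}]'
python3 -m crank '[{"dx":0,"dy":0,"dz":0,"twist":0,"grip":-1},{"dx":0,"dy":0,"dz":0,"twist":0,"grip":-1},{"dx":0,"dy":0,"dz":0,"twist":0,"grip":-1},{"dx":0,"dy":0,"dz":0,"twist":0,"grip":-1},{"dx":0,"dy":0,"dz":0,"twist":0,"grip":-1}]'
python3 - <<'E'
from h import *
import cv2
s=arm.get_state();print(s['t'],s['eef_pos'].tolist(),s['ee_rot'].tolist(),s['force'],s['width'])
cv2.imwrite("pics/w3.png",arm.grab_frame("wrist")[:,:,::-1])
E
```

```text
t: 3.95
eef_pos: [0.4187, -0.2042, 0.1564]
ee_rot: [3.14, -0.002, -2.843]
force: [1.1, -0.1, -3.3]
width: 0.0118
gripper_force: 50.0
t: 4.37
eef_pos: [0.4892, -0.0812, 0.2015]
ee_rot: [3.141, 0.001, -2.931]
force: [1.5, -0.3, -2.4]
width: 0.0119
gripper_force: 50.0
t: 4.78
eef_pos: [0.5738, 0.0691, 0.1999]
ee_rot: [3.142, -0.001, -3.027]
force: [0.4, -0.5, -3.0]
width: 0.0118
gripper_force: 50.0
t: 5.2
eef_pos: [0.6557, 0.2174, 0.199]
ee_rot: [-3.141, -0.001, -3.025]
force: [1.5, -0.2, -3.0]
width: 0.0119
gripper_force: 50.0
t: 5.62
eef_pos: [0.6546, 0.2136, 0.2008]
ee_rot: [3.142, -0.0, -3.027]
force: [-0.7, 0.3, -2.9]
width: 0.0116
gripper_force: 50.0
5.6167 [0.6545633423742748, 0.21363873521351867, 0.20078400796211476] [3.1415461271774947, -0.00013724709185525263, -3.026588573195126] [-0.65563779  0.2633982  -2.92743914] 0.011603115608338368
```

View pics/w3.png

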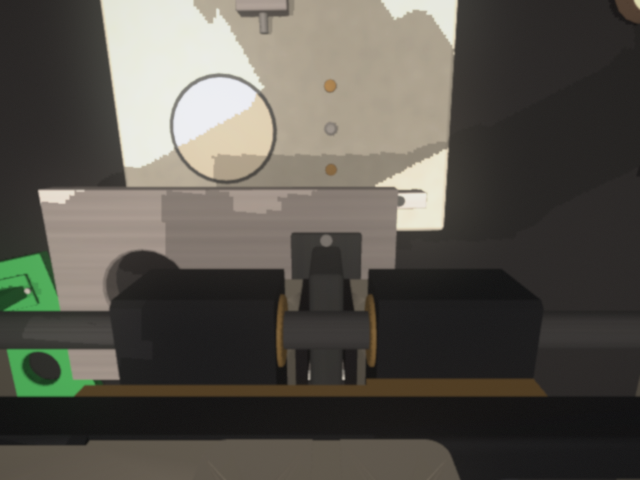

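The view shows lifters at (330,86) and (331,169.5), the pin at (331,129), and the light window around (223,128). The held insert's near edge runs from (40,190) to (396,187), and its handle foot edge is at row 233, columns 292–361.

```bash
python3 - <<'E'
from h import *
np.set_printoptions(precision=4,suppress=True)
p=np.array([0.65456,0.21364,0.20078]);P=(p,[3.14155,-.0001,-3.02659])
l=ray("wrist",[(330.3,86),(331.2,169.5)],P,.0485);print("lift",l,l.mean(0),np.linalg.norm(l[1]-l[0]),"yaw",np.arctan2(*(l[1]-l[0])[::-1]))
print("pin",ray("wrist",[(331,128.5)],P,.052));w=ray("wrist",[(223.5,128.5)],P,.045);print("win",w)
a=l.mean(0)-w[0];print("yaw from win",np.arctan2(-a[0],a[1]),np.linalg.norm(a))
e=ray("wrist",[(40,189.5),(396,187)],P,p[2]-.0105);d=e[1]-e[0];print("edge yaw",np.arctan2(-d[0],d[1]),np.linalg.norm(d))
y=-3.02659+np.pi;X=np.array([np.cos(y),np.sin(y)]);Y=np.array([-X[1],X[0]])
print("edge in tool-aligned frame",(e-p[:2])@np.c_[X,Y])
f=ray("wrist",[(292,233),(361,233)],P,p[2]-.0065);print("foot",(f-p[:2])@np.c_[X,Y])
E
```

```text
lift [[0.5551 0.2057]
 [0.6143 0.2134]] [0.5847 0.2095] 0.05979426648994809 yaw 0.12966063186094678
pin [[0.5845 0.2097]]
win [[0.5937 0.1296]]
yaw from win 0.11247775664550104 0.08043869446814964
edge yaw 0.12258372263347639 0.14975849683808712
edge in tool-aligned frame [[-0.0447 -0.1198]
 [-0.0458  0.0299]]
foot [[-0.0269 -0.0138]
 [-0.0269  0.0153]]
```

```bash
python3 -m crank '[{"dx":-0.020,"dy":0.004,"dz":0,"twist":0.2,"grip":-1},{"dx":-0.045,"dy":0.009,"dz":0,"twist":0.2,"grip":-1},{"dx":-0.065,"dy":0.013,"dz":0,"twist":0.2,"grip":-1},{"dx":-0.0755,"dy":0.0155,"dz":0,"twist":0.2,"grip":-1},{"dx":-0.0755,"dy":0.0155,"dz":-0.015,"twist":0.2,"grip":-1}]'
python3 -m crank '[{"dx":0,"dy":0,"dz":-0.030,"twist":0,"grip":-1},{"dx":0,"dy":0,"dz":-0.060,"twist":0,"grip":-1},{"dx":0,"dy":0,"dz":-0.085,"twist":0,"grip":-1},{"dx":0,"dy":0,"dz":-0.100,"twist":0,"grip":-1},{"dx":0,"dy":0,"dz":-0.105,"twist":0,"grip":-1}]'
python3 -m crank '[{"dx":0,"dy":0,"dz":0,"twist":0,"grip":-1},{"dx":0,"dy":0,"dz":0,"twist":0,"grip":-1},{"dx":0,"dy":0,"dz":0,"twist":0,"grip":-1},{"dx":0,"dy":0,"dz":0,"twist":0,"grip":-1},{"dx":0,"dy":0,"dz":0,"twist":0,"grip":-1}]'
```

```text
t: 6.08
eef_pos: [0.5793, 0.2309, 0.1896]
ee_rot: [3.139, 0.006, -3.021]
force: [0.1, 0.4, -2.0]
width: 0.0115
gripper_force: 50.0
t: 6.5
eef_pos: [0.5782, 0.2288, 0.0779]
ee_rot: [-3.14, -0.003, -3.023]
force: [-0.0, -0.2, -2.2]
width: 0.012
gripper_force: 50.0
t: 6.92
eef_pos: [0.5801, 0.2305, 0.0818]
ee_rot: [3.141, 0.002, -3.022]
force: [-0.2, 0.7, -2.6]
width: 0.0116
gripper_force: 50.0
```

```bash
python3 -m crank '[{"dx":0,"dy":0,"dz":-0.003,"twist":0,"grip":-1},{"dx":0,"dy":0,"dz":-0.006,"twist":0,"grip":-1},{"dx":0,"dy":0,"dz":-0.008,"twist":0,"grip":-1},{"dx":0,"dy":0,"dz":-0.009,"twist":0,"grip":-1},{"dx":0,"dy":0,"dz":-0.009,"twist":0,"grip":-1}]'
python3 -m crank '[{"dx":0,"dy":0,"dz":-0.0005,"twist":0,"grip":-1},{"dx":0,"dy":0,"dz":-0.001,"twist":0,"grip":-1},{"dx":0,"dy":0,"dz":-0.001,"twist":0,"grip":-1},{"dx":0,"dy":0,"dz":-0.001,"twist":0,"grip":-1},{"dx":0,"dy":0,"dz":-0.001,"twist":0,"grip":-1}]'
```

```text
t: 7.33
eef_pos: [0.5795, 0.2302, 0.0723]
ee_rot: [-3.141, 0.0, -3.022]
force: [-3.7, 0.1, 5.3]
width: 0.0115
gripper_force: 50.0
t: 7.75
eef_pos: [0.5796, 0.2302, 0.0722]
ee_rot: [-3.141, 0.001, -3.022]
force: [-5.4, -0.9, 11.9]
width: 0.0118
gripper_force: 50.0
```

```bash
python3 -m crank '[{"dx":0.0004,"dy":-0.003,"dz":0.0005,"twist":0,"grip":-1},{"dx":0.0007,"dy":-0.006,"dz":0.0005,"twist":0,"grip":-1},{"dx":0.001,"dy":-0.008,"dz":0.0005,"twist":0,"grip":-1},{"dx":0.0013,"dy":-0.011,"dz":0.0005,"twist":0,"grip":-1},{"dx":0.0015,"dy":-0.013,"dz":0.0005,"twist":0,"grip":-1}]'
python3 -m crank '[{"dx":0.001,"dy":0,"dz":0,"twist":0,"grip":-1},{"dx":0.002,"dy":0,"dz":0,"twist":0,"grip":-1},{"dx":0.0025,"dy":0,"dz":0,"twist":0,"grip":-1},{"dx":0.0025,"dy":0,"dz":0,"twist":0,"grip":-1},{"dx":0.0025,"dy":0,"dz":0,"twist":0,"grip":-1}]'
```

```text
t: 8.17
eef_pos: [0.5825, 0.2184, 0.0724]
ee_rot: [3.14, 0.004, -3.021]
force: [-0.9, 3.8, 5.4]
width: 0.0115
gripper_force: 50.0
t: 8.58
eef_pos: [0.5837, 0.2176, 0.0723]
ee_rot: [3.141, 0.001, -3.022]
force: [-5.0, 1.9, 10.7]
width: 0.0117
gripper_force: 50.0
```

```bash
python3 -m crank '[{"dx":0.0002,"dy":-0.001,"dz":0,"twist":0,"grip":-1},{"dx":0.0003,"dy":-0.002,"dz":0,"twist":0,"grip":-1},{"dx":0.0005,"dy":-0.004,"dz":0,"twist":0,"grip":-1},{"dx":0.0006,"dy":-0.005,"dz":0,"twist":0,"grip":-1},{"dx":0.0006,"dy":-0.005,"dz":0,"twist":0,"grip":-1}]'
python3 -m crank '[{"dx":0.0001,"dy":-0.0007,"dz":0,"twist":0,"grip":-1},{"dx":0.0002,"dy":-0.0014,"dz":0,"twist":0,"grip":-1},{"dx":0.0003,"dy":-0.002,"dz":0,"twist":0,"grip":-1},{"dx":0.0003,"dy":-0.0025,"dz":0,"twist":0,"grip":-1},{"dx":0.0003,"dy":-0.0025,"dz":0,"twist":0,"grip":-1}]'
```

```text
t: 9.0
eef_pos: [0.5849, 0.2129, 0.0719]
ee_rot: [3.14, 0.002, -3.022]
force: [-0.7, 2.4, 3.8]
width: 0.0119
gripper_force: 50.0
t: 9.42
eef_pos: [0.5839, 0.209, 0.0704]
ee_rot: [-3.141, -0.001, -3.023]
force: [-0.1, 0.7, -2.6]
width: 0.0114
gripper_force: 50.0
```

```bash
python3 -m crank '[{"dx":0,"dy":0,"dz":-0.001,"twist":0,"grip":-1},{"dx":0,"dy":0,"dz":-0.002,"twist":0,"grip":-1},{"dx":0,"dy":0,"dz":-0.002,"twist":0,"grip":-1},{"dx":0,"dy":0,"dz":-0.002,"twist":0,"grip":-1},{"dx":0,"dy":0,"dz":-0.002,"twist":0,"grip":-1}]' 60
python3 -m crank '[{"dx":0,"dy":0,"dz":-0.001,"twist":0,"grip":-1},{"dx":0,"dy":0,"dz":-0.002,"twist":0,"grip":-1},{"dx":0,"dy":0,"dz":-0.002,"twist":0,"grip":-1},{"dx":0,"dy":0,"dz":-0.002,"twist":0,"grip":-1},{"dx":0,"dy":0,"dz":-0.002,"twist":0,"grip":-1}]'
```

```text
t: 9.83
eef_pos: [0.5844, 0.2096, 0.0691]
ee_rot: [-3.142, -0.0, -3.022]
force: [-0.7, -0.3, -1.7]
width: 0.0118
gripper_force: 60.0
t: 10.25
eef_pos: [0.5844, 0.2096, 0.0674]
ee_rot: [-3.142, 0.0, -3.022]
force: [-2.4, -1.1, 4.5]
width: 0.0118
gripper_force: 60.0
```

```bash
python3 -m crank '[{"dx":0,"dy":0,"dz":-0.001,"twist":0,"grip":-1},{"dx":0,"dy":0,"dz":-0.002,"twist":0,"grip":-1},{"dx":0,"dy":0,"dz":-0.0025,"twist":0,"grip":-1},{"dx":0,"dy":0,"dz":-0.0025,"twist":0,"grip":-1},{"dx":0,"dy":0,"dz":-0.0025,"twist":0,"grip":-1}]'
python3 -m crank '[{"dx":0,"dy":0,"dz":-0.001,"twist":0,"grip":-1},{"dx":0,"dy":0,"dz":-0.0015,"twist":0,"grip":-1},{"dx":0,"dy":0,"dz":-0.0015,"twist":0,"grip":-1},{"dx":0,"dy":0,"dz":-0.0015,"twist":0,"grip":-1},{"dx":0,"dy":0,"dz":-0.0015,"twist":0,"grip":-1}]'
```

```text
t: 10.67
eef_pos: [0.5844, 0.2096, 0.0656]
ee_rot: [-3.142, 0.0, -3.022]
force: [-5.3, -1.3, 10.7]
width: 0.0115
gripper_force: 60.0
t: 11.08
eef_pos: [0.5844, 0.2096, 0.0655]
ee_rot: [-3.142, 0.001, -3.021]
force: [-10.0, -2.6, 22.7]
width: 0.0116
gripper_force: 60.0
```

```bash
python3 -m crank '[{"dx":0,"dy":0,"dz":0,"twist":0,"grip":-1},{"dx":0,"dy":0,"dz":0,"twist":0,"grip":-1},{"dx":0,"dy":0,"dz":0,"twist":0,"grip":-1},{"dx":0,"dy":0,"dz":0,"twist":0,"grip":-1},{"dx":0,"dy":0,"dz":0,"twist":0,"grip":-1}]'
python3 - <<'E'
from h import *
import cv2
im=arm.grab_frame("side")[240:375,210:390,::-1];im2=arm.grab_frame("scene")[150:285,300:480,::-1]
cv2.imwrite("pics/fin.png",np.hstack([cv2.resize(i,(400,300),interpolation=cv2.INTER_CUBIC) for i in(im,im2)]))
E
```

```text
t: 11.5
eef_pos: [0.5845, 0.2096, 0.0656]
ee_rot: [3.142, 0.001, -3.021]
force: [-9.9, -2.1, 22.0]
width: 0.0116
gripper_force: 60.0
```

View pics/fin.png

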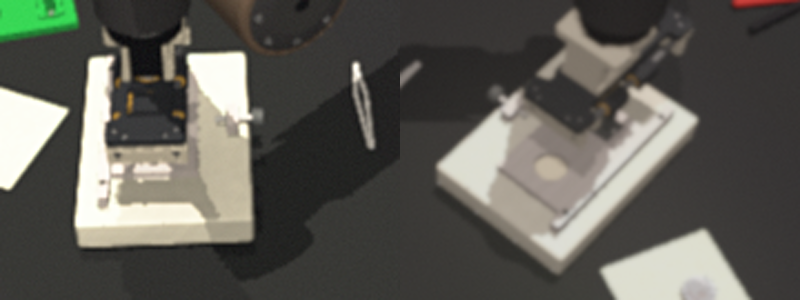

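The insert lies flat and parallel to the rail with its bore over the light window (right half, 550,168), and it is still gripped and pressed. Handing in.

```bash
python3 -c "
from station import arm
print(arm.job_done())"
```

```text
the job is handed in; nothing more can be done
None
```

I handed the job in with insert_35 dropped over the pin and still held pressed down at about 22 N, reading fully home against the deck (11.5 s on the robot's clock); the hand-in gave no verdict.

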